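# Release and slide open the filter lid

### The job

Open the box whose lid has the louvre slots, so that its filter can be inspected: press its black snap tab fully down with a fingertip, then push the released lid by its rib along the rails, off its seat and onto the deck behind, until the filter bay is completely uncovered. Only press and push: the lid must not be lifted or tipped. Leave the box with the plain lid closed, do not press its tab, do not disturb the vial, the tin or the collet holder, and finish clear of everything.

Things in the scene. Friction and masses are not known exactly. Their poses are not given: they have to be found in the camera images.
- filter_box: grey fixed box, 172 (own x) x 90 mm, origin at the centre of its underside. Own +x runs from tab end to deck end, away from the robot within 0.5 rad. Seat and deck lie at z 40 mm. Rails (inner faces y +-41, tops z 48 mm) run from x -52 to an end stop at x 82 mm. Its lid has louvre slots; under it is a bay (x -32 to 8 mm) with the filter.
- terminal_box: grey fixed box, 172 (own x) x 90 mm, origin at the centre of its underside. Own +x runs from tab end to deck end, away from the robot within 0.5 rad. Seat and deck lie at z 40 mm. Rails (inner faces y +-41, tops z 48 mm) run from x -52 to an end stop at x 82 mm. Twin of the filter box, but with a plain lid; stands left or right of it. Leave alone.
- filter_lid: loose white plate, 64 (x) x 79 x 6 mm, about 90 g, with four narrow dark louvre slots, on the filter box. Origin: centre of its underside, seated at (-19, 0, 40) mm in the box's frame, axes parallel. A rib crosses its top: x 19 to 27 mm, 60 mm long in y, top at z 20 mm. Slides easily to box +x between the rails once the catch is down, 69 mm to the end stop; nothing holds it down.
- terminal_lid: loose white plate, 64 (x) x 79 x 6 mm, about 90 g, smooth without slots, on the terminal box. Origin: centre of its underside, seated at (-19, 0, 40) mm in the box's frame, axes parallel. A rib crosses its top: x 19 to 27 mm, 60 mm long in y, top at z 20 mm. Slides easily to box +x between the rails once the catch is down, 69 mm to the end stop; nothing holds it down.
- filter_tab (a joint): filter box's snap tab, m: 0 proud (starts up to 0.0015), 0.012 fully down. Slides straight down with about 4 N friction, no spring: stays where left. Its catch stands in a slot near the lid's front edge and blocks the lid from sliding; it is clear below the lid from 0.010 on.
- terminal_tab (a joint): terminal box's snap tab, m: 0 proud (starts up to 0.0015), 0.012 fully down. Slides straight down with about 4 N friction, no spring: stays where left. Its catch stands in a slot near the lid's front edge and blocks the lid from sliding; it is clear below the lid from 0.010 on.
- filter_tab_top (a point): top centre of the filter box's snap tab, a black ridged pad 22 (box x) x 34 mm, at (-67, 0, 56) mm in the box's frame when proud, 12 mm lower when fully down, still 4 mm proud of the box round it. Moves with the tab.
- filter_rib (a point): top edge, at mid length, of the rib face to push on (it faces the tab) on the filter lid; at (0, 0, 60) mm in the box's frame at the start. The face is 14 mm high, below this point.
- vial: sample vial with a red screw cap, 20 mm across, 54 mm tall, standing loose; origin at the centre of its underside
- tin: round white screw tin with a green top, 60 mm across, 25 mm tall, loose; origin at the centre of its underside
- collet: slim pale collet holder with a black band, 24 mm across, 42 mm tall, standing loose; origin at the centre of its underside
Mind the look-alikes: they are no part of the job. What is shaped like the filter_lid but red or yellow is not meant.

How it is judged:
By the outcome, as a careful person would: the job done as asked, in the order asked, and still so for the second after the job is handed in, with the robot touching nothing.
It also fails if it takes over 38 s, if anything falls off the work surface, if the arm or the gripper's body presses on something with over 40 N, if the wrist force passes 120 N, or if a joint passes its speed limit or range.

### The arm

A 7-joint arm with a two-finger parallel gripper is mounted at the origin on a cart in front of the work surface, level with it; the furniture and walls round the work are solid. World frame = base frame: x ahead of the robot, y to its left, z up, the work surface at z = 0. Lengths are in m, angles in rad, forces in N, time in s.
With the tool pointing down it reaches from about 0.4 to 0.925 m from the base axis. Payload 4.1 kg.
Tool frame: the origin (TCP) lies on the mounting face of the last link; the fingertips stand 173 mm ahead of it and the grasp point (between the pads) lies 155 mm ahead of it; z points along the fingers, y is the line along which they close (so a half turn about z gives the same grasp; the last joint's range is limited). The gripper opens to 85 mm and grips with 20 to 120 N. Pads are 22 mm wide; open, the fingers measure 114 mm over their backs; the gripper's body (76 mm by 85 mm) begins 54 mm behind the grasp point. The pads swing forward as they close: fully open they stand 13 mm farther back than shut.
Start: joints at [1.216, 0.398, 0.045, 1.537, -0.019, 1.207, -0.051], TCP at [0.164, -0.629, 0.405] pointing down, gripper open.
Joint ranges: [-2.82, 2.82], [-0.49, 2.23], [-1.37, 1.46], [0, 2.46], [-1.36, 4.5], [0.23, 2], [-2.94, 2.94]. Speed limits (rad/s): [2.57, 2.57, 3.14, 3.14, 3.14, 3.14, 3.14].

### API

Orientations are given as a unit quaternion [w, x, y, z].
In Python, from plant import readout, imaging, env gives the robot as it stands.
- The arm moves only by the shell command python3 -m inch 'ROWS' [FORCE]. ROWS is a JSON object of lists of equal length, an entry for each row: "claw": the closure, from 0 (fully open) to 1 (shut); "translation": the shift along the world's x, y, z in mm, a list of three; "roll": the turn about the world's z in rad. A call has 1 to 10 rows; each row is the pose to reach, as a shift and turn from the pose commanded when the call began; what a row does not reach only later rows make up. A row lasts 1/8 s, in which the tool goes at most 62.5 mm and 10.7 degrees, less where a joint would pass 70% of its speed; a pose out of reach is approached as far as the arm can. A call with a gripper value outside its range is refused whole. The fingers move at their own pace and stop on an object; FORCE is the grip in N (left out, the last holds). Time passes only in rows, so rows that repeat a pose let the fingers close. It gives the time, the measured TCP pose, the force, the opening and the grip force at its end, in the units of the state.
- readout.observe(): the state, without advancing time (a new reading comes with each control period).
- imaging.read_camera(name): name is "scene" or "top" or "wrist"; returns a dict with "img" (420x560x3 uint8, blue, green, red), "fx", "fy", "cx", "cy" (pixels), "origin" and "rotation" of the camera in the world; the wrist camera has in their place "tool_from_camera" (4x4, takes a point from camera to tool coordinates, whose origin is the TCP and whose axes are the flange's). Camera axes: x right, y up, looking along -z (the intrinsics and any distortion apply to the point x, -y, -z); pixel columns grow to the right and rows downward; lengths in m; the calibration is good to about 2 mm. A picture is of the moment at which its call begins: read the wrist's pose just before it. There is no depth.
- env.sign_off(): hands the job in; it is judged then, once.
The state is a dict: "clock": time; "qpos": joint angles; "joint_vel": joint speeds; "joint_efforts": joint torques, N m; "eef_pos": TCP position; "tcp_rot": TCP orientation; "contact_force": force on the tool from outside, world axes, zero at the start; "wrist_torque": the same for the moment, N m; "gripper_width": opening from 0.0 (shut) to 1.0 (fully open); "finger_force": force on a finger pad.
Only numpy, scipy, OpenCV 4.12 (cv2) and the standard library are available. Lean on these libraries where they do the work, as an engineer would, in place of code of your own. Each camera call takes 0.05 s, during which the arm holds its last target. There are 200 camera calls.

## Working session

There is one attempt and no reset: what is moved stays moved. The work goes in short steps, Python scripts to look and compute and a shell command to move; the robot and the scene stay as the last step left them, time stands still between calls to the robot, and variables do not carry over. Pictures are saved under pics/ and viewed, at most 10 in all, crops included, and the job is handed in when it is done.

```bash
mkdir -p pics; ls
python3 - <<'E'
from plant import readout, imaging
import cv2,numpy as np
s=readout.observe();print(s)
for n in("scene","top"):
    c=imaging.read_camera(n);cv2.imwrite(f"pics/{n}0.png",c["img"]);print({k:v for k,v in c.items() if k!="img"})
E
```

```text
pics
{'clock': 0.0, 'qpos': array([ 1.21601245,  0.39920477,  0.0449918 ,  1.53789098, -0.01869268,
        1.20687525, -0.05067181]), 'joint_vel': array([ 0.00015361, -0.00122745, -0.00264232, -0.00069627, -0.00051967,
       -0.00076512, -0.0002793 ]), 'joint_efforts': array([ 2.36403775e-04, -4.75118673e+01,  1.36488453e+00, -2.54220754e+01,
        1.18021781e-02,  9.60765174e-03, -1.49303111e-05]), 'eef_pos': array([ 0.16444256, -0.62855077,  0.40364913]), 'tcp_rot': array([-9.60653944e-04,  9.91820915e-01,  1.27633515e-01, -1.87389851e-04]), 'contact_force': array([ 0.41962071, -0.312467  , -0.23722677]), 'wrist_torque': array([0.02820344, 0.03550402, 0.02583243]), 'finger_force': 0.0, 'gripper_width': 1.0015727126803693}
{'fx': 492.4048160677955, 'fy': 492.4048160677955, 'cx': 280.77591957312166, 'cy': 215.35077012512903, 'origin': array([-0.00886853,  0.56452353,  0.83752161]), 'rotation': array([-0.39249328, -0.1481909 ,  0.32774006,  0.84650749])}
{'fx': 485.9489727419028, 'fy': 485.9489727419028, 'cx': 280.7102265384271, 'cy': 215.60965351556558, 'origin': array([0.28814263, 0.08092672, 1.35113564]), 'rotation': array([ 0.73192182,  0.07681498, -0.07408907, -0.67297898])}
```

View pics/scene0.png

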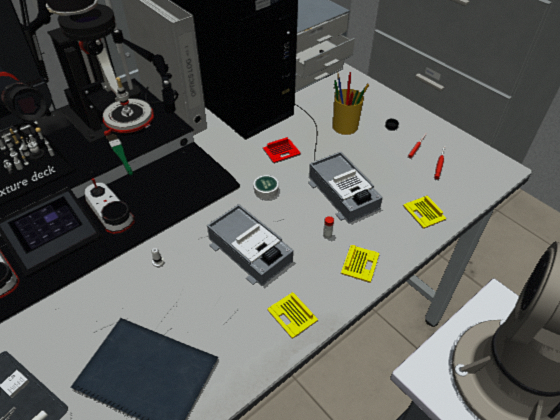

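View pics/top0.png

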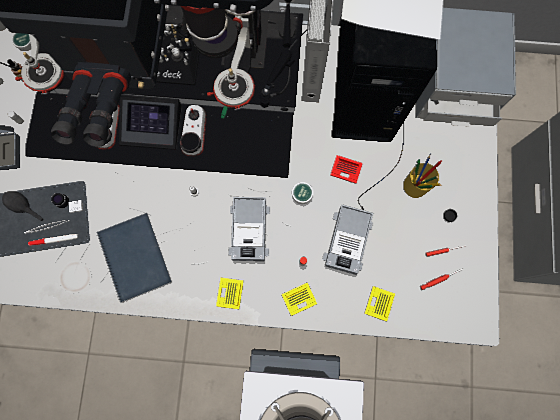

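The filter box (slotted lid) is the right-hand one: in the top view at about (348,238), with its tab at about (341,265). The plain box is at (249,230), the vial at (303,261) and the tin at (302,193). I'll measure next.

```bash
cat > h.py <<'E'
import numpy as np,cv2
from scipy.spatial.transform import Rotation as R
from plant import readout, imaging
def rot(q): return R.from_quat([q[1],q[2],q[3],q[0]]).as_matrix()
def cam(n):
    if n=="wrist":
        s=readout.observe();c=imaging.read_camera(n)
        T=np.eye(4);T[:3,:3]=rot(s["tcp_rot"]);T[:3,3]=s["eef_pos"];T=T@np.array(c["tool_from_camera"])
        return c,T[:3,3],T[:3,:3]
    c=imaging.read_camera(n);return c,np.array(c["origin"]),rot(c["rotation"])
def ray(C,uv,z):
    c,o,M=C;d=M@np.array([(uv[0]-c["cx"])/c["fx"],-(uv[1]-c["cy"])/c["fy"],-1])
    return o+d*(z-o[2])/d[2]
E
python3 - <<'E'
from h import *
C=cam("top");im=C[0]["img"]
print([k for k in C[0]])
print(ray(C,(341,265),.056),ray(C,(303,261),.054),ray(C,(249,230),.05))
cr=im[190:290,310:390];cv2.imwrite("pics/crop_top.png",cv2.resize(cr,None,fx=6,fy=6,interpolation=cv2.INTER_CUBIC))
for nm,m in(("black",im.max(2)<50),("white",im.min(2)>200)):
    m=m.astype(np.uint8);z=np.zeros_like(m);z[200:280,320:380]=m[200:280,320:380]
    n,l,st,ce=cv2.connectedComponentsWithStats(z)
    for i in range(1,n):
        if st[i,4]>20: print(nm,st[i],ce[i])
E
```

```text
['img', 'fx', 'fy', 'cx', 'cy', 'origin', 'rotation']
[ 0.44799816 -0.07384813  0.056     ] [0.45042381 0.027989   0.054     ] [0.52299286 0.18052717 0.05      ]
black [336 257  16  11  51] [342.7254902  262.98039216]
white [ 320  200   60   80 2301] [350.6371143  239.27335941]
white [331 230  34  30 431] [347.30858469 245.12993039]
```

View pics/crop_top.png

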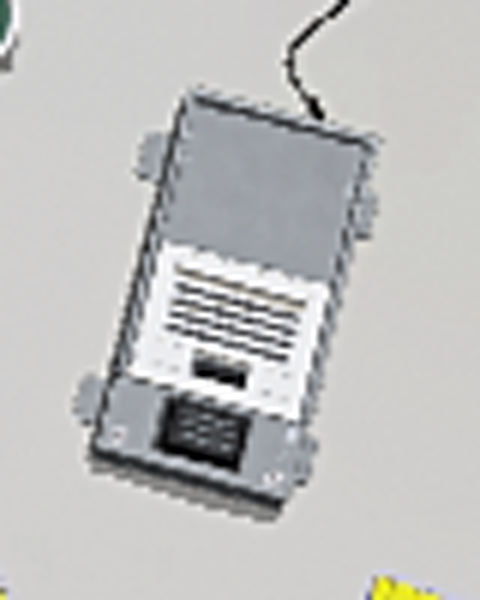

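The crop shows the tab centre at about (344.2,262), the far edge midpoint at about (357,209.5), and the far corners at (340.8,205.3) and (373,213.3).

Run:
```python
from h import *
C=cam("top")
f=lambda u,v,z:ray(C,(310+(u-2.5)/6,190+(v-2.5)/6),z)
FL,FR,NL,NR=f(185,92,.048),f(378,140,.048),f(92,452,.04),f(283,500,.04)
tab=f(203,432,.055)
far=(FL+FR)/2; d=far-tab; print("tab",tab,"far",far,NL,NR)
print("lens",np.linalg.norm(FL-FR),np.linalg.norm(d[:2]),"(expect .09,.153)")
a=[np.arctan2(d[1],d[0]),np.arctan2(*( (FL-FR)[[0,1]]*[-1,1]) ), np.arctan2(*(FL-NL)[[1,0]]),np.arctan2(*(FR-NR)[[1,0]])];print("yaw",a)
s=readout.observe();M=rot(s["tcp_rot"]);print("tool x,y",M[:,0],M[:,1])
yaw=a[0]
by=np.array([-np.sin(yaw),np.cos(yaw)])
t=M[:2,1]; r=np.arctan2(by[1],by[0])-np.arctan2(t[1],t[0]); r=(r+np.pi/2)%np.pi-np.pi/2;print("roll",r,"shift mm",(tab-s["eef_pos"])*1000)
```

```text
tab [ 0.45780707 -0.07989498  0.055     ] far [ 0.60705599 -0.10849278  0.048     ] [ 0.44655356 -0.0324036   0.04      ] [ 0.4322031  -0.11928832  0.04      ]
lens 0.09076737997262373 0.15196405857674683 (expect .09,.153)
yaw [np.float64(-0.18931677778559944), np.float64(-0.16734852912537304), np.float64(-0.18435843917302577), np.float64(-0.20024157785783514)]
tool x,y [ 9.67437602e-01  2.53109626e-01 -6.18189979e-05] [ 0.25310941 -0.96743705 -0.00108414]
roll -0.44520991304114244 shift mm [ 293.34206919  548.80023741 -349.09733094]
```

```bash
python3 -m inch '{"claw":[1,1,1,1,1,1,1,1,1,1],"translation":[[28,55,0],[56,110,0],[84,165,0],[112,220,0],[140,275,0],[168,330,0],[196,385,0],[224,440,0],[252,495,0],[280,549,0]],"roll":[-0.05,-0.1,-0.15,-0.2,-0.25,-0.3,-0.35,-0.4,-0.445,-0.445]}' 40
python3 -m inch '{"claw":[1,1,1,1,1,1],"translation":[[0,0,-50],[0,0,-90],[0,0,-90],[0,0,-90],[0,0,-90],[0,0,-90]],"roll":[0,0,0,0,0,0]}'
python3 - <<'E'
from h import *
C=cam("wrist");cv2.imwrite("pics/w1.png",C[0]["img"]);np.savez("w1.npz",o=C[1],M=C[2])
s=readout.observe();print(s["eef_pos"],rot(s["tcp_rot"])[:,1],C[0]["fx"],C[0]["cx"],C[0]["cy"])
E
```

```text
clock: 1.45
eef_pos: [0.4449, -0.078, 0.405]
tcp_rot: [0.0, 0.996, -0.095, 0.0]
contact_force: [0.2, -0.1, -0.2]
gripper_width: 0.002
finger_force: 0.0
clock: 2.2
eef_pos: [0.445, -0.08, 0.316]
tcp_rot: [0.0, 0.996, -0.095, 0.001]
contact_force: [0.8, -0.2, -0.4]
gripper_width: -0.001
finger_force: 0.0
[ 0.4448332  -0.07998611  0.31574771] [-1.88385201e-01 -9.82095174e-01  2.91154396e-04] 350.18179279778775 279.56627209516165 213.24429704537934
```

View pics/w1.png

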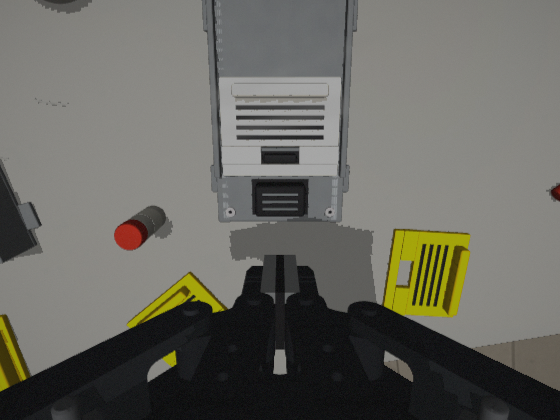

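The wrist view shows the tab top at about (280,199), spanning (253–307, 180–217). The rib is at (232–328, 83–97), with its near top edge at v≈97. The box is well aligned with the image.

Run:
```python
from h import *
C=cam("wrist");im=C[0]["img"]
m=np.zeros(im.shape[:2],np.uint8);m[175:219,245:315]=(im.max(2)<60)[175:219,245:315]
n,l,st,ce=cv2.connectedComponentsWithStats(m);i=1+st[1:,4].argmax();print(st[i],ce[i],cv2.minAreaRect(np.argwhere(l==i)[:,::-1].astype(np.int32)))
s=readout.observe();tip=s["eef_pos"]
tab=ray(C,(280,197.5),.055);rl,rr=ray(C,(232,97),.060),ray(C,(328,97),.060);rib=(rl+rr)/2
nl,nr=ray(C,(219,221),.04),ray(C,(342,221),.04)
print("tab",tab,"rib",rib,"ribangle",np.arctan2(*(rr-rl)[[0,1]]), "near",nl,nr)
d=rib-tab;print(np.linalg.norm(d[:2]),"expect .067; yaw",np.arctan2(d[1],d[0]))
print("shift",(tab-tip)*1000)
```

```text
[ 252  178   56   39 1731] [279.72732525 196.05141537] ((279.5, 197.0), (38.0, 55.0), 90.0)
tab [ 0.45943337 -0.08317735  0.055     ] rib [ 0.52225433 -0.09525481  0.06      ] ribangle -2.951219063608292 near [ 0.44730866 -0.03553197  0.04      ] [ 0.43034595 -0.12364887  0.04      ]
0.06397137979441667 expect .067; yaw -0.18993465003380314
shift [  14.69836827   -3.22384027 -260.53115564]
```

```bash
python3 -m inch '{"claw":[1,1,1,1,1,1,1],"translation":[[12,-3,-40],[12,-3,-75],[12,-3,-82],[12,-3,-86],[12,-3,-90],[12,-3,-93],[12,-3,-93]],"roll":[0,0,0,0,0,0,0]}'
```

```text
clock: 3.18
eef_pos: [0.4569, -0.0829, 0.2223]
tcp_rot: [0.0, 0.996, -0.094, 0.001]
contact_force: [-0.3, 0.5, 3.7]
gripper_width: 0.001
finger_force: 1.5
```

```bash
python3 -m inch '{"claw":[1,1,1,1,1,1],"translation":[[0,0,-2],[0,0,-4],[0,0,-5],[0,0,-6],[0,0,-7],[0,0,-7]],"roll":[0,0,0,0,0,0]}'
```

```text
clock: 3.92
eef_pos: [0.457, -0.0827, 0.2168]
tcp_rot: [0.001, 0.996, -0.095, -0.0]
contact_force: [-5.5, 1.2, 25.3]
gripper_width: 0.004
finger_force: 12.3
```

```bash
python3 -m inch '{"claw":[1,1,1,1,1,1,1,1],"translation":[[0,0,15],[0,0,40],[25,-5,40],[50,-10,40],[50,-10,40],[50,-10,25],[50,-10,13],[50,-10,13]],"roll":[0,0,0,0,0,0,0,0]}'
python3 - <<'E'
from h import *
C=cam("wrist");cv2.imwrite("pics/w2.png",C[0]["img"])
print(readout.observe()["eef_pos"])
E
```

```text
clock: 4.92
eef_pos: [0.5051, -0.0927, 0.226]
tcp_rot: [-0.0, 0.996, -0.094, -0.002]
contact_force: [-0.2, -0.9, -0.3]
gripper_width: 0.001
finger_force: 0.0
[ 0.50565773 -0.09270575  0.22680829]
```

View pics/w2.png

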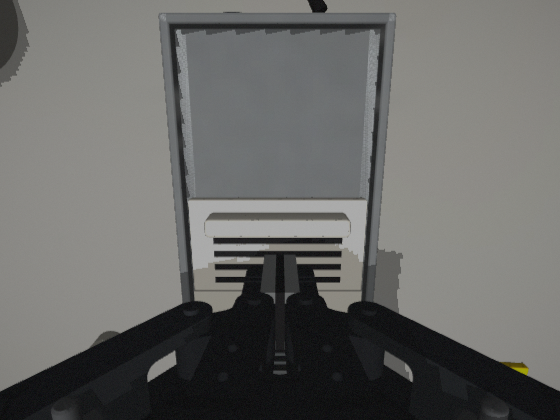

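The fingertip (about (280,258)) is just in front of the rib's near face (v≈237), centred and square. I'll push gently now.

```bash
python3 -m inch '{"claw":[1,1,1,1,1,1,1,1,1,1],"translation":[[0,0,-2.5],[3,-0.6,-2.5],[6,-1.2,-2.5],[9,-1.7,-2.5],[12,-2.3,-2.5],[16,-3.1,-2.5],[20,-3.8,-2.5],[24,-4.6,-2.5],[28,-5.4,-2.5],[32,-6.2,-2.5]],"roll":[0,0,0,0,0,0,0,0,0,0]}'
```

```text
clock: 6.22
eef_pos: [0.5388, -0.0991, 0.2252]
tcp_rot: [0.0, 0.996, -0.094, -0.0]
contact_force: [-0.9, 0.4, 0.7]
gripper_width: 0.004
finger_force: 0.4
```

Run:
```python
from h import *
C=cam("wrist");cv2.imwrite("pics/w3.png",C[0]["img"])
s=readout.observe();print(s["eef_pos"],s["contact_force"])
```

```text
[ 0.53930225 -0.09921464  0.22531602] [ 0.70160471 -0.63090219  0.37199184]
```

View pics/w3.png

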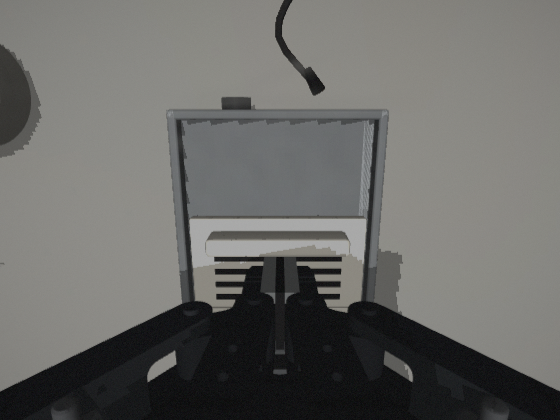

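The lid is sliding squarely: its far edge is at v≈217, the rib is in contact at v≈256, and it has moved about 26 mm. I'll push another 40 mm or so.

```bash
python3 -m inch '{"claw":[1,1,1,1,1,1,1,1,1,1],"translation":[[3,-0.6,0],[7,-1.3,0],[11,-2.1,0],[15,-2.9,0],[19,-3.7,0],[23,-4.4,0],[27,-5.2,0],[31,-6,0],[35,-6.7,0],[38,-7.3,0]],"roll":[0,0,0,0,0,0,0,0,0,0]}'
python3 - <<'E'
from h import *
C=cam("wrist");cv2.imwrite("pics/w4.png",C[0]["img"])
s=readout.observe();print(s["eef_pos"],s["contact_force"])
E
```

```text
clock: 7.52
eef_pos: [0.5768, -0.1064, 0.2253]
tcp_rot: [0.0, 0.996, -0.094, -0.0]
contact_force: [-0.1, 0.0, 0.9]
gripper_width: 0.004
finger_force: 0.3
[ 0.57706323 -0.10645718  0.22528843] [ 0.40836338 -0.29421013 -0.47849717]
```

View pics/w4.png

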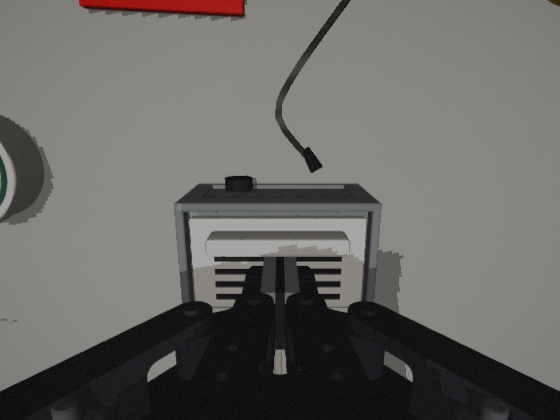

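The lid's far edge (v≈217) is about 3 mm short of the end stop (v≈210), so the bay should be uncovered. Next I'll back off, rise and retreat, then check.

```bash
python3 -m inch '{"claw":[1,1,1,1,1,1,1,1,1,1],"translation":[[-6,1.2,0],[-8,1.5,2],[-8,1.5,40],[-8,1.5,90],[-50,10,120],[-100,20,120],[-140,28,120],[-140,28,120],[-140,28,120],[-140,28,120]],"roll":[0,0,0,0,0,0,0,0,0,0]}'
python3 - <<'E'
from h import *
C=cam("wrist");cv2.imwrite("pics/w5.png",C[0]["img"])
E
```

```text
clock: 8.82
eef_pos: [0.4375, -0.0785, 0.3455]
tcp_rot: [-0.0, 0.996, -0.094, 0.001]
contact_force: [0.1, 0.9, -0.2]
gripper_width: 0.001
finger_force: 0.0
```

View pics/w5.png

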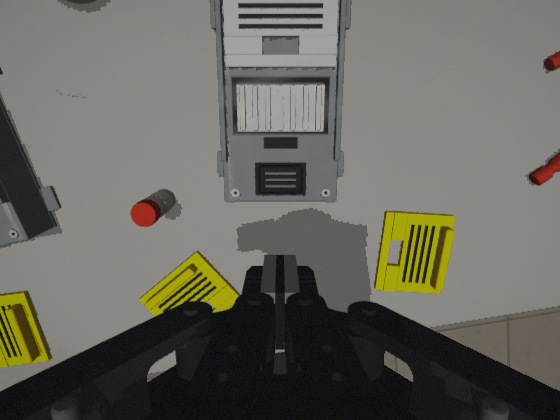

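The filter bay at (228–333, 78–133) is fully uncovered. The lid's near edge (v≈67) is past it and flat between the rails, the tab is down, and the vial is still standing.

```bash
python3 -c "
from plant import env;print(env.sign_off())"
```

```text
the job is handed in; nothing more can be done
None
```

The filter box is open and handed in at about 9 s of the 38 s: its tab is fully down, the lid was pushed about 66 mm along the rails so the filter bay is completely uncovered, nothing else was touched, and the arm is clear.

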